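Sort the sanding blocks, bottles and marker into their trays

TASK

Tidy the trolley after the job: lay the two wedge-shaped sanding blocks head to tail in the plywood tray, sloping sides facing each other and straight backs along the long walls, so that they make a rectangle and both lie flat on its floor; stand the larger bottle upright in the larger pocket of the wooden block and the smaller bottle upright in the smaller pocket; and lay the marker flat in the metal tray. Do not shove or tip the paint tin and the tape roll that stand beside the work.

Things in the scene. Friction and masses are not known exactly. Their poses are not given: they have to be found in the camera images.
- wedge_a_grip (a point): one of two identical dark rubber wedge blocks, wooden grip bar, 140 g; plan: right trapezoid 110 mm long (own x), 50 wide at the thick end (+x), 20 at the thin end (-x); body 22 mm high. Straight back at y=-13; far side slopes from y=+37 (thick end) to +7 (thin). Grip bar on top, 52 (x) by 12 (y) mm, centred on x=y=0, 22 to 52 mm up: pinch it across y. Point: mid-length, in the bar, 37 mm above the underside
- wedge_b_grip (a point): one of two identical dark rubber wedge blocks, wooden grip bar, 140 g; plan: right trapezoid 110 mm long (own x), 50 wide at the thick end (+x), 20 at the thin end (-x); body 22 mm high. Straight back at y=-13; far side slopes from y=+37 (thick end) to +7 (thin). Grip bar on top, 52 (x) by 12 (y) mm, centred on x=y=0, 22 to 52 mm up: pinch it across y. Point: mid-length, in the bar, 37 mm above the underside
- bottle_large_mid (a point): the larger additive bottle (white and yellow, red cap), round, 49 mm across, 111 mm tall, straight body up to about 75 mm, 0.12 kg, standing; the point is on its axis 55 mm above its base; z along the axis
- bottle_small_mid (a point): the smaller additive bottle (blue, white cap), round, 41 mm across, 86 mm tall, straight body up to about 58 mm, 0.12 kg, standing; the point is on its axis 43 mm above its base; z along the axis
- marker_mid (a point): paint marker (white barrel, blue cap), 130 mm long along its own y, 14 x 14 mm across, lying flat, does not roll, 15 g; the point is its centre, 7 mm above its underside
- wedge_tray: fixed open tray of plywood, outside 136 (own x) x 94 (own y) mm, 18 mm high, walls and floor 5 mm, inside 126 x 84 mm: room for the two wedge blocks only when they lie head to tail. Origin at the centre of its underside, z up
- bottle_block: fixed brown wooden block, 160 (own x) x 92 (own y) mm, 26 mm high, with two square pockets 20 mm deep (floor 6 mm above the origin): the larger, 73 mm wide, centred at x = -36 mm, y = 0; the smaller, 58 mm wide, centred at x = +40.5 mm, y = 0. Origin at the centre of its underside, z up
- pen_tray: fixed open metal tray, outside 170 (own x) x 92 (own y) mm, 18 mm high, walls and floor 4 mm, inside 162 x 84 mm. Origin at the centre of its underside, z up
- tin_plain_mid (a point): bystander: closed pale metal paint tin, 72 mm across, 98 mm tall; the point is on its axis, 49 mm above its base; z along the axis
- tape_roll_mid (a point): bystander: roll of masking tape lying flat, 104 mm across, 24 mm high; the point is its centre, 12 mm above its underside
Mind the look-alikes: they are no part of the job. Leave any purple look-alike of the part that bears bottle_large_mid alone.

How it is judged (in metres and radians):
At the end, for the whole second after the job is handed in: Both blocks flat in the plywood tray (16 mm, along it within 0.2 rad), slopes facing, head to tail; larger bottle upright in the larger pocket and smaller in the smaller (16 mm, on its floor within 8 mm, 0.15 rad); marker flat on the metal tray floor; all released and at rest (x of wedge_a_grip in the frame of wedge_tray between -0.016 and 0.016 m and y of wedge_a_grip in the frame of wedge_tray between -0.036 and 0.036 m and z of wedge_a_grip in the frame of wedge_tray between 0.034 and 0.049 m and angle between each of wedge_a_grip, wedge_b_grip's own z axis and vertical below 0.12 rad and angle between the x axis of each of wedge_a_grip, wedge_b_grip and the x axis of wedge_tray, either way round below 0.2 rad and x of wedge_b_grip in the frame of wedge_tray between -0.016 and 0.016 m and y of wedge_b_grip in the frame of wedge_tray between -0.036 and 0.036 m and z of wedge_b_grip in the frame of wedge_tray between 0.034 and 0.049 m and y of wedge_b_grip in the frame of wedge_a_grip above 0.02 m and y of wedge_a_grip in the frame of wedge_b_grip above 0.02 m and x of bottle_large_mid in the frame of bottle_block between -0.052 and -0.02 m and y of bottle_large_mid in the frame of bottle_block between -0.016 and 0.016 m and z of bottle_large_mid in the frame of bottle_block between 0.053 and 0.069 m and angle between each of bottle_large_mid, bottle_small_mid's own z axis and vertical below 0.15 rad and x of bottle_small_mid in the frame of bottle_block between 0.0245 and 0.0565 m and y of bottle_small_mid in the frame of bottle_block between -0.016 and 0.016 m and z of bottle_small_mid in the frame of bottle_block between 0.041 and 0.057 m and x of marker_mid in the frame of pen_tray between -0.03 and 0.03 m and y of marker_mid in the frame of pen_tray between -0.042 and 0.042 m and z of marker_mid in the frame of pen_tray between 0.004 and 0.018 m and angle between marker_mid's own y axis and vertical between 1.47 and 1.67 rad); the robot touches nothing.
It fails at once if the paint tin is shoved more than 30 mm or tipped (distance of tin_plain_mid from where it was at the start of the episode above 0.03 m or angle between tin_plain_mid's own z axis and vertical above 0.3 rad).
It fails at once if the tape roll is shoved more than 30 mm or tipped (distance of tape_roll_mid from where it was at the start of the episode above 0.03 m or angle between tape_roll_mid's own z axis and vertical above 0.3 rad).
It also fails if it takes over 128 s, if anything falls off the work surface, if the arm or the gripper's body presses on something with over 40 N, if the wrist force passes 120 N, or if a joint passes its speed limit or range.

ROBOT

A 6-joint arm with a two-finger parallel gripper is mounted at the origin on a cart in front of the work surface, level with it; the furniture and walls round the work are solid. World frame = base frame: x ahead of the robot, y to its left, z up, the work surface at z = 0. Lengths are in m, angles in degrees, forces in N, time in s.
With the tool pointing down it reaches from about 0.325 to 0.9 m from the base axis. Payload 6.1 kg.
Tool frame: the origin (TCP) lies at the very end of the fingers, on their centre line; the grasp point (between the pads) lies ctrl.hold_point_z behind it (ctrl.hold_point_z is the distance from the TCP to the grasp point, in m); z points along the fingers, y is the line along which they close (so a half turn about z gives the same grasp; the last joint's range is limited). The gripper opens to 87 mm and grips with 3 to 60 N. Pads are 19 mm wide; open, the fingers measure 117 mm over their backs; the gripper's body (75 mm by 190 mm) begins 51 mm behind the grasp point.
Start: joints at [59.983, 12.628, 87.462, -0, 79.91, -7.225], TCP at [0.242, 0.576, 0.223] pointing down, gripper open.
Joint ranges: [-170.65, 170.65], [-52.31, 119.04], [5.05, 147.46], [-71.25, 251.25], [11.57, 151.72], [-153.62, 153.62]. Speed limits (degrees/s): [147.25, 147.25, 172.46, 180, 180, 180].

INTERFACE

Orientations are given as a 3x3 rotation matrix whose columns are the frame's x, y, z axes.
In Python, from rig import ctrl gives the robot as it stands. The module is installed in compiled form; this text tells all that it offers.
- The arm moves only by the tool move_arm, never from a script. Its argument "increments" is a list of rows, each a list of 4 numbers: the shift along the tool's x, y, z in mm, then the turn about the tool's z in units of 6 degrees (1.0 is 6 degrees). A call has 1 to 8 rows; each row is the pose to reach, as a shift and turn from the pose commanded when the call began, along the tool's axes at that moment; what a row does not reach only later rows make up. A row lasts 1/10 s, in which the tool goes at most 50 mm and 8.59 degrees, less where a joint would pass 70% of its speed; a pose out of reach is approached as far as the arm can. A call with a gripper value outside its range is refused whole. "hand" is the closure, from 0 (fully open) to 1 (shut), set as the call begins (left out, the last holds). The fingers move at their own pace and stop on an object; the grip force is fixed at half the most. Time passes only in rows, so rows that repeat a pose let the fingers close. It gives the time, the measured TCP pose, the force, the opening and the grip force at its end, in the units of the state.
- ctrl.sense(): the state, without advancing time (a new reading comes with each control period).
- ctrl.get_image(name): name is "scene" or "top"; returns a dict with "img" (384x512x3 uint8, red, green, blue), "z_map" (384x512 float32, m along the optical axis (not along the pixel's ray), 0 where there is no reading), "fx", "fy", "cx", "cy" (pixels), "R" (3x3) and "t" (3): a world point X has camera coordinates R X + t. Camera axes: x right, y down, z forward; pixel columns grow to the right and rows downward; lengths in m; the calibration is good to about 2 mm. A picture is of the moment at which its call begins.
- ctrl.finish_job(): hands the job in; it is judged then, once.
The state is a dict: "time_s": time; "joint_pos": joint angles; "joint_vel": joint speeds; "joint_efforts": joint torques, N m; "tool_pos": TCP position; "tcp_rot": TCP orientation; "ft_force": force on the tool from outside, world axes, zero at the start; "moment": the same for the moment, N m; "gripper_width": opening from 0.0 (shut) to 1.0 (fully open); "grasp_force": force on a finger pad.
Only numpy, scipy, OpenCV 4.12 (cv2) and the standard library are available. Lean on these libraries where they do the work, as an engineer would, in place of code of your own. Each camera call takes 0.05 s, during which the arm holds its last target. There are 200 camera calls.

## Working session

There is one attempt and no reset: what is moved stays moved. The work goes in short steps, Python scripts to look and compute and a tool call to move; the robot and the scene stay as the last step left them, time stands still between calls to the robot, and variables do not carry over. Pictures are saved under pics/ and viewed, at most 14 in all, crops included, and the job is handed in when it is done.

Besides the shell and the picture viewer there is one more tool, called after "Request:" by a JSON object that holds its "fn" and its "kwargs", one argument or row to a line. move_arm: Moves the arm, as the interface text tells. Its arguments: {"type":"object","properties":{"increments":{"type":"array"},"hand":{"type":"number"}},"required":["increments"]}

```bash
mkdir -p pics
cat > h.py <<'E'
import numpy as np, cv2
from rig import ctrl
def cloud(d):
    v,u=np.mgrid[:384,:512]; z=d["z_map"]
    P=np.stack([(u-d["cx"])/d["fx"]*z,(v-d["cy"])/d["fy"]*z,z],-1)
    return (P-d["t"])@d["R"]   # R^T (P-t)
def save(n,img,s=1.5): cv2.imwrite(n,cv2.resize(img[...,::-1],None,fx=s,fy=s))
E
python3 - <<'E'
from h import *
for n in("top","scene"):
    d=ctrl.get_image(n); save(f"pics/{n}0.png",d["img"]); np.savez(f"{n}0.npz",**d)
    print(n,d["fx"],d["cx"],d["cy"],d["R"].round(3).tolist(),d["t"].round(3)); C=cloud(d); print([C[r,c].round(3).tolist() for r in(50,200,350) for c in(50,250,450)])
s=ctrl.sense(); print(s["tool_pos"],s["tcp_rot"],s["time_s"],s["gripper_width"],ctrl.hold_point_z,s["grasp_force"])
E
```

```text
top 396.63328369345123 248.0506755166136 191.5254063965138 [[-0.011, -1.0, -0.003], [-0.993, 0.011, -0.119], [0.119, 0.001, -0.993]] [-0.015  0.497  1.201]
[[1.458, 1.127, -0.945], [1.442, -0.039, -0.943], [1.423, -1.196, -0.933], [0.578, 1.086, -0.946], [0.473, -0.026, 0.003], [0.551, -1.132, -0.929], [-0.225, 1.044, -0.941], [0.094, -0.021, 0.29], [-0.244, -1.076, -0.93]]
scene 353.08674247387745 253.4006753388706 191.02899232656046 [[0.557, -0.831, -0.002], [-0.518, -0.346, -0.782], [0.649, 0.436, -0.623]] [-0.291  0.322  0.807]
[[1.22, 2.299, -0.064], [1.89, 0.945, -0.007], [1.677, -0.303, 0.254], [-0.013, 0.041, 0.383], [0.54, 0.025, 0.005], [1.438, -0.543, -0.357], [-0.121, 0.106, -0.0], [0.285, -0.145, -0.387], [1.067, -0.799, -0.943]]
[0.24183778 0.57569529 0.22153451] [[-9.21899140e-01  3.87428922e-01 -8.97993609e-04]
 [ 3.87429898e-01  9.21897849e-01 -1.55921077e-03]
 [ 2.23775029e-04 -1.78534464e-03 -9.99998381e-01]] 0.1 1.001349962858056 0.0187 0.0
```

View pics/top0.png

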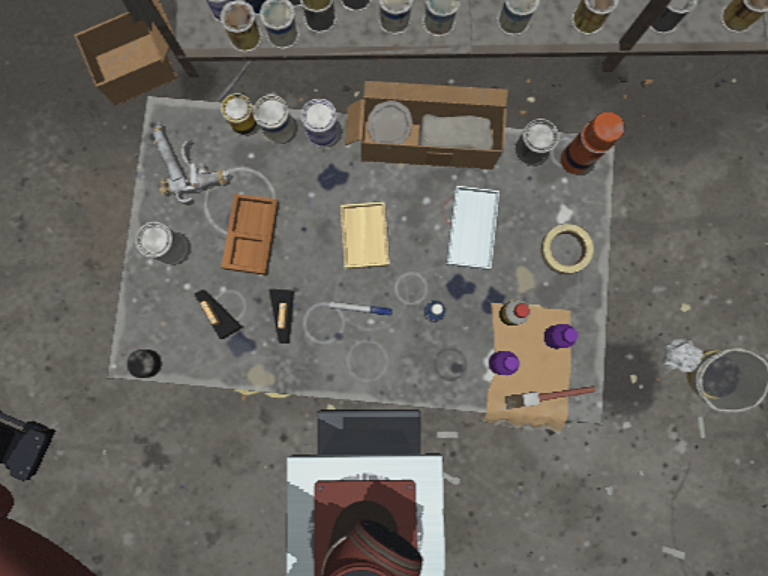

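View pics/scene0.png

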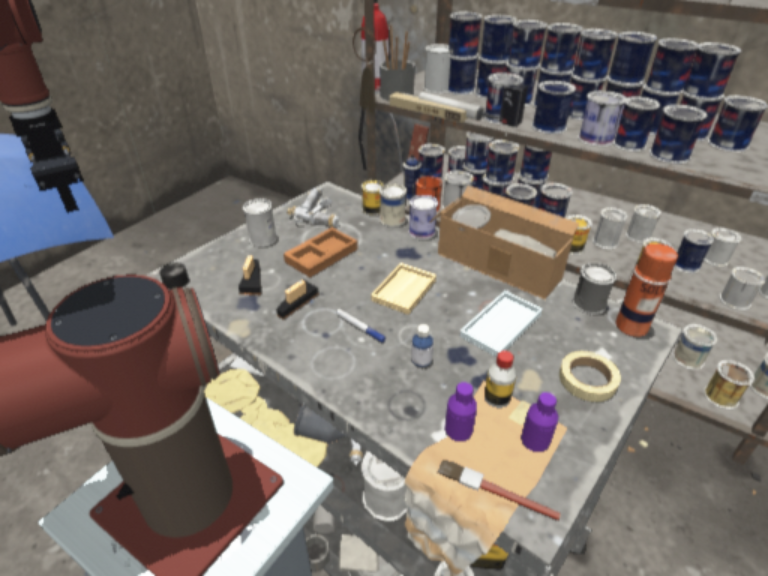

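Top view, at 1.5x scale: wedges at (212,313) and (282,313), marker (361,309), small bottle (434,311), large bottle (515,313). The block is at (250,234), plywood tray (365,235) and metal tray (472,228), with the tin at (157,241) and tape at (567,249). The purple bottles at (505,362) and (560,336) are the decoys.

```bash
cat > m.py <<'E'
from h import *
def roi(cx,cy,r):
    m=np.zeros((384,512),bool); cx,cy,r=int(cx/1.5),int(cy/1.5),int(r/1.5); m[cy-r:cy+r,cx-r:cx+r]=1; return m
def rect(p):
    (c,(w,h),a)=cv2.minAreaRect((p*1000).astype(np.float32))
    if w<h: w,h,a=h,w,a+90
    return np.round(c,1),round(w,1),round(h,1),round((a+90)%180-90,1)
def ray(d,u,v,z):
    r=np.stack([(u-d["cx"])/d["fx"],(v-d["cy"])/d["fy"],np.ones(len(u))],-1)@d["R"]; o=-d["R"].T@d["t"]
    return (o+r*((z-o[2])/r[:,2])[:,None])[:,:2]
def onplane(d,m,z):
    v,u=np.nonzero(m); return ray(d,u.astype(float),v.astype(float),z)
E
python3 - <<'E'
from m import *
d=dict(np.load("top0.npz")); C=cloud(d); Z=C[...,2]; hsv=cv2.cvtColor(d["img"],cv2.COLOR_RGB2HSV).astype(int); H,S,V=hsv[...,0],hsv[...,1],hsv[...,2]
def big(m):
    n,l,s,c=cv2.connectedComponentsWithStats(m.astype(np.uint8)); return l==1+np.argmax(s[1:,4])
for n,x,y in(("w1",215,313),("w2",282,315)):
    R=roi(x,y,36); hi=R&(Z>.040); print(n,"bar",rect(onplane(d,big(hi),.052)),hi.sum(),np.median(Z[hi]).round(4))
    dk=big(R&(V<70)&(Z>.008)&(Z<.06)|hi); P=onplane(d,dk,.022); print(" body",rect(P)); 
    h,_=cv2.findContours(dk.astype(np.uint8),0,1); h=max(h,key=cv2.contourArea); q=cv2.approxPolyDP(h,2.5,True)[:,0].astype(float); print((ray(d,q[:,0],q[:,1],.022)*1000).round().tolist())
for n,x,y,r,z,c in(("block",250,234,48,.026,S>110),("ply",365,235,42,.018,(S>60)&(H<30)),("pen",472,228,52,.018,(V>140)&(S<60))):
    m=big(roi(x,y,r)&c); print(n,rect(onplane(d,m,z)),[np.percentile(Z[m],[5,50,95]).round(4)])
R=roi(250,234,46)&(Z<.015)&(S>110)
n,l,s,c=cv2.connectedComponentsWithStats(R.astype(np.uint8))
for i in range(1,n):
    if s[i,4]>30: print("pocket",rect(C[...,:2][l==i]),s[i,4],np.median(Z[l==i]))
for n,x,y,r in(("small",434,311,18),("large",515,310,24),("p1",505,362,22),("p2",560,336,22),("tin",157,241,32),("tape",567,249,38)):
    m=roi(x,y,r)&(Z>.012); p=C[m]; t=p[p[:,2]>np.percentile(p[:,2],98)-.006]; print(n,t.mean(0).round(4),t[:,2].max().round(3),rect(p[:,:2]))
m=big(roi(361,309,45)&((S>100)&(H>90)|(V>125))&(Z>.004)); print("marker",rect(onplane(d,m,.010)),m.sum(),Z[m].max())
E
```

```text
w1 bar (array([448.3, 310.1]), 53.5, 13.8, 30.4) 83 0.0524
 body (array([444.4, 309.3]), 116.3, 45.4, 45.1)
[[488.0, 348.0], [397.0, 293.0], [418.0, 254.0], [494.0, 327.0]]
w2 bar (array([439.6, 161.8]), 49.3, 13.7, -4.8) 88 0.053
 body (array([440.6, 168.6]), 109.5, 46.8, 0.3)
[[495.0, 192.0], [389.0, 173.0], [386.0, 154.0], [492.0, 145.0]]
block (array([614.1, 235.6]), 162.0, 94.0, -8.7) [array([0.0041, 0.0117, 0.0304])]
ply (array([610.4,  -4.6]), 138.6, 94.3, 3.7) [array([0.0022, 0.0069, 0.0203])]
pen (array([ 625.9, -234.5]), 169.6, 94.2, -7.9) [array([0.0013, 0.0058, 0.02  ])]
pocket (array([653.6, 232.9]), 71.0, 70.5, -8.5) 479 0.007301060012428701
pocket (array([577.3, 244.1]), 56.1, 54.9, -9.0) 303 0.0073844710426819535
small [ 0.4442 -0.1437  0.1171] 1.252 (array([398. , -98.3]), 175.8, 38.5, -45.9)
large [ 0.436  -0.2925  0.1738] 1.252 (array([ 388.5, -180.6]), 322.6, 48.4, -68.0)
p1 [ 0.3407 -0.27    0.1698] 1.252 (array([ 354.8, -165.8]), 283.9, 47.1, 82.3)
p2 [ 0.391  -0.3931  0.1317] 1.252 (array([ 361.2, -223.5]), 400.7, 48.5, -80.1)
tin [0.5772 0.387  0.1571] 1.252 (array([464.8, 218.1]), 527.1, 71.1, 56.9)
tape [ 0.5605 -0.4112  0.0913] 1.252 (array([ 457.7, -263.5]), 518.2, 103.3, -54.8)
marker (array([454.7,   7.3]), 130.5, 15.8, 82.6) 154 0.021265623417897502
```

```bash
cat > go.py <<'E'
import sys
from h import *
# args: groups x y z phi (mm, deg) ; increments from present pose
s=ctrl.sense(); R=np.array(s["tcp_rot"]); p=np.array(s["tool_pos"])*1000
phi=np.degrees(np.arctan2(R[1,1],R[0,1])); print("t",round(s["time_s"],1),"tcp",p.round(1),"phi",round(phi,1),"F",np.round(s["ft_force"],1),"w",round(s["gripper_width"],3),"g",round(s["grasp_force"],1),"q6",round(s["joint_pos"][5]))
for a in sys.argv[1:]:
    x,y,z,f=map(float,a.split(",")); D=(phi-f+180)%360-180
    print(a,"->",((np.array([x,y,z])-p)@R).round(1).tolist(),round(D/6,2))
E
python3 - <<'E'
from m import *
d=dict(np.load("top0.npz")); C=cloud(d); C[d["z_map"]<=0]=0; Z=C[...,2]
for n,x,y,r,h in(("small",434,311,18,.086),("large",515,310,24,.111),("p1",505,362,22,.111),("p2",560,336,22,.1),("tin",157,241,32,.098),("tape",567,249,38,.024),("blk",143,362,22,.04)):
    m=roi(x,y,r)&(Z>.012); p=C[m]; t=m&(Z>p[:,2].max()-.008); q=onplane(d,t,p[:,2].max()); print(n,q.mean(0).round(4),(q.max(0)-q.min(0)).round(3),p[:,2].max().round(3),rect(p[:,:2]))
E
python3 go.py 448.3,310.1,130,120.4 448.3,310.1,26,120.4
```

```text
small [ 0.4466 -0.1472] [0.018 0.018] 0.094 (array([ 445.8, -146.6]), 39.1, 38.1, 25.9)
large [ 0.4405 -0.3071] [0.023 0.023] 0.117 (array([ 438.8, -306.9]), 47.8, 44.3, 42.9)
p1 [ 0.3397 -0.2819] [0.023 0.026] 0.117 (array([ 339.3, -282.4]), 47.7, 46.1, 44.1)
p2 [ 0.3914 -0.3974] [0.023 0.026] 0.117 (array([ 391.7, -396.2]), 48.3, 43.2, -5.8)
tin [0.588  0.4065] [0.069 0.068] 0.105 (array([589.5, 408.6]), 70.8, 70.2, 33.0)
tape [ 0.5741 -0.4297] [0.101 0.103] 0.032 (array([ 576.4, -430.6]), 103.9, 102.7, -89.5)
blk [0.3474 0.4462] [0.051 0.054] 0.047 (array([346.6, 449.6]), 56.7, 56.0, -30.3)
t 0.1 tcp [241.8 575.7 221.5] phi 67.2 F [ 0.4  0.6 -0.3] w 1.001 g 0.0 q6 -7
448.3,310.1,130,120.4 -> [-293.3, -164.7, 91.8] -8.87
448.3,310.1,26,120.4 -> [-293.3, -164.5, 195.8] -8.87
```

Request:
{"fn": "move_arm", "kwargs": {
  "increments": [
    [-293.3,-164.7,60,-8.87],
    [-293.3,-164.7,92,-8.87],
    [-293.3,-164.7,92,-8.87],
    [-293.3,-164.7,92,-8.87],
    [-293.3,-164.7,92,-8.87],
    [-293.3,-164.7,92,-8.87],
    [-293.3,-164.7,92,-8.87],
    [-293.3,-164.7,92,-8.87]
  ],
  "hand": 0.4
}}

```text
time_s: 0.9
tool_pos: [0.4498, 0.3068, 0.1286]
tcp_rot: [[-0.863, -0.505, -0.002], [-0.505, 0.863, -0.002], [0.003, -0.001, -1.0]]
ft_force: [-0.8, 0.7, -0.1]
gripper_width: 0.602
grasp_force: 0.0
```

```bash
python3 go.py 448.3,310.1,26,120.4
```

```text
t 0.9 tcp [449.8 306.8 128.6] phi 120.3 F [-0.8  0.7 -0.1] w 0.602 g 0.0 q6 -94
448.3,310.1,26,120.4 -> [-0.6, 3.7, 102.6] -0.01
```

Request:
{"fn": "move_arm", "kwargs": {
  "increments": [
    [0,0,50,0],
    [0,0,90,0],
    [0,0,103,0],
    [0,0,103,0],
    [0,0,103,0]
  ]
}}

```text
time_s: 1.4
tool_pos: [0.4495, 0.3117, 0.029]
tcp_rot: [[-0.862, -0.507, 0.001], [-0.507, 0.862, 0.001], [-0.002, -0.0, -1.0]]
ft_force: [1.1, -0.3, 0.7]
gripper_width: 0.601
grasp_force: 0.0
```

```bash
python3 go.py 448.3,310.1,26,120.4
python3 - <<'E'
from m import *
d=ctrl.get_image("scene"); i=d["img"][140:240,120:270]; save("pics/w1.png",i,4)
E
```

```text
t 1.4 tcp [449.5 311.7  29. ] phi 120.4 F [ 1.1 -0.3  0.7] w 0.601 g 0.0 q6 -94
448.3,310.1,26,120.4 -> [1.8, -0.7, 3.0] 0.01
```

View pics/w1.png

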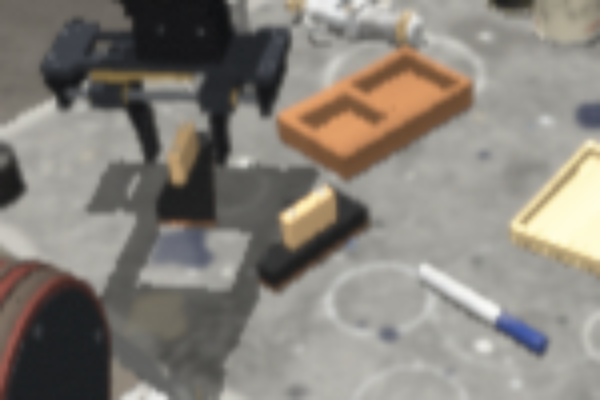

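The fingers straddle the bar of wedge 1 (bar near (183,155) in the crop). Next is closing and lifting.

Request:
{"fn": "move_arm", "kwargs": {
  "increments": [
    [0,0,2,0],
    [0,0,2,0],
    [0,0,2,0],
    [0,0,2,0],
    [0,0,2,0],
    [0,0,-30,0],
    [0,0,-75,0],
    [0,0,-75,0]
  ],
  "hand": 1
}}

```text
time_s: 2.25
tool_pos: [0.4529, 0.3129, 0.1091]
tcp_rot: [[-0.862, -0.507, 0.01], [-0.506, 0.862, 0.005], [-0.011, -0.001, -1.0]]
ft_force: [1.8, 1.3, 0.5]
gripper_width: 0.022
grasp_force: 0.0
```

```bash
python3 go.py 608.7,21.3,100,93.7
```

```text
t 2.2 tcp [452.9 312.9 109.1] phi 120.4 F [1.8 1.3 0.5] w 0.022 g 0.0 q6 -94
608.7,21.3,100,93.7 -> [13.5, -330.3, 9.2] 4.46
```

Run:
```python
from m import *
d=ctrl.get_image("scene"); i=d["img"][120:240,100:270]; save("pics/w1b.png",i,4)
```

```text
(no output)
```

View pics/w1b.png

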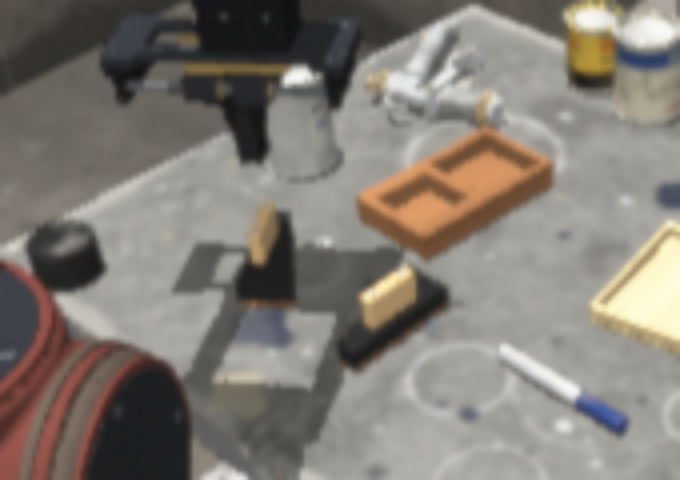

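Wedge 1 still stands in its place, at (265,255) in the crop. The fingers had not finished closing when I lifted, so I'll repeat it with a longer wait.

Request:
{"fn": "move_arm", "kwargs": {
  "increments": [
    [0,0,0,0],
    [0,0,0,0],
    [0,0,0,0],
    [0,0,0,0]
  ],
  "hand": 0.5
}}

```text
time_s: 2.7
tool_pos: [0.448, 0.3103, 0.1013]
tcp_rot: [[-0.862, -0.506, -0.002], [-0.506, 0.862, -0.001], [0.002, 0.0, -1.0]]
ft_force: [-0.5, -0.4, -0.6]
gripper_width: 0.293
grasp_force: 0.0
```

```bash
python3 go.py 448.3,310.1,26,120.4
python3 - <<'E'
from m import *
d=ctrl.get_image("top"); C=cloud(d); Z=C[...,2]; R=roi(215,313,36)&(Z>.04)&(d["z_map"]>0)
print(R.sum(),np.percentile(Z[R],[5,50,95]),rect(onplane(d,R&(Z<.06),.052)))
E
```

```text
t 2.7 tcp [448.  310.3 101.3] phi 120.4 F [-0.5 -0.4 -0.6] w 0.293 g 0.0 q6 -94
448.3,310.1,26,120.4 -> [-0.3, -0.4, 75.3] 0.0
1304 [0.19060048 0.27236069 0.52402869] (array([432. , 300.1]), 15.2, 13.4, 27.3)
```

Request:
{"fn": "move_arm", "kwargs": {
  "increments": [
    [0,0,20,0],
    [0,0,40,0],
    [0,0,60,0],
    [0,0,75,0],
    [0,0,75,0],
    [0,0,75,0]
  ]
}}

```text
time_s: 3.35
tool_pos: [0.4487, 0.3107, 0.0275]
tcp_rot: [[-0.862, -0.506, -0.001], [-0.506, 0.862, -0.0], [0.001, 0.0, -1.0]]
ft_force: [-0.2, 0.0, -0.4]
gripper_width: 0.498
grasp_force: 0.0
```

Request:
{"fn": "move_arm", "kwargs": {
  "increments": [
    [0,0,0,0],
    [0,0,0,0],
    [0,0,0,0],
    [0,0,0,0],
    [0,0,0,0],
    [0,0,0,0],
    [0,0,0,0],
    [0,0,0,0]
  ],
  "hand": 1
}}

```text
time_s: 4.15
tool_pos: [0.4488, 0.311, 0.0279]
tcp_rot: [[-0.862, -0.506, 0.0], [-0.506, 0.862, 0.0], [-0.0, 0.0, -1.0]]
ft_force: [-2.0, 0.7, 3.7]
gripper_width: 0.133
grasp_force: 30.0
```

Request:
{"fn": "move_arm", "kwargs": {
  "increments": [
    [0,0,-20,0],
    [0,0,-50,0],
    [0,0,-90,0],
    [0,0,-90,0],
    [0,0,-90,0]
  ]
}}

```text
time_s: 4.65
tool_pos: [0.4493, 0.3108, 0.1181]
tcp_rot: [[-0.862, -0.506, 0.002], [-0.506, 0.862, 0.001], [-0.002, -0.0, -1.0]]
ft_force: [-0.5, -0.6, -1.7]
gripper_width: 0.135
grasp_force: 30.0
```

```bash
python3 go.py 608.7,21.3,100,93.7
```

```text
t 4.7 tcp [449.3 310.8 118.1] phi 120.4 F [-0.5 -0.6 -1.7] w 0.135 g 30.0 q6 -94
608.7,21.3,100,93.7 -> [9.2, -330.4, 18.3] 4.45
```

Request:
{"fn": "move_arm", "kwargs": {
  "increments": [
    [1,-40,0,0.6],
    [3,-90,0,1.3],
    [5,-140,0,2.2],
    [6,-190,5,3],
    [7,-240,10,3.8],
    [8.5,-290,18,4.45],
    [9.2,-330.4,18,4.45],
    [9.2,-330.4,18,4.45]
  ]
}}

```text
time_s: 5.45
tool_pos: [0.6086, 0.016, 0.0969]
tcp_rot: [[-0.998, -0.06, -0.002], [-0.06, 0.998, -0.002], [0.003, -0.002, -1.0]]
ft_force: [0.0, 0.0, -1.4]
gripper_width: 0.14
grasp_force: 30.0
```

Request:
{"fn": "move_arm", "kwargs": {
  "increments": [
    [0,0,0,0],
    [0,0,0,0],
    [0,0,0,0]
  ]
}}

```text
time_s: 5.75
tool_pos: [0.607, 0.0226, 0.0987]
tcp_rot: [[-0.998, -0.067, -0.002], [-0.067, 0.998, 0.0], [0.002, 0.0, -1.0]]
ft_force: [-0.2, -0.1, -0.7]
gripper_width: 0.136
grasp_force: 30.0
```

```bash
python3 go.py 608.7,21.3,34,93.7
python3 - <<'E'
from m import *
d=ctrl.get_image("scene"); save("pics/w1c.png",d["img"][130:250,170:340],4)
E
```

```text
t 5.8 tcp [607.   22.6  98.7] phi 93.8 F [-0.2 -0.1 -0.7] w 0.136 g 30.0 q6 -99
608.7,21.3,34,93.7 -> [-1.7, -1.4, 64.7] 0.02
```

View pics/w1c.png

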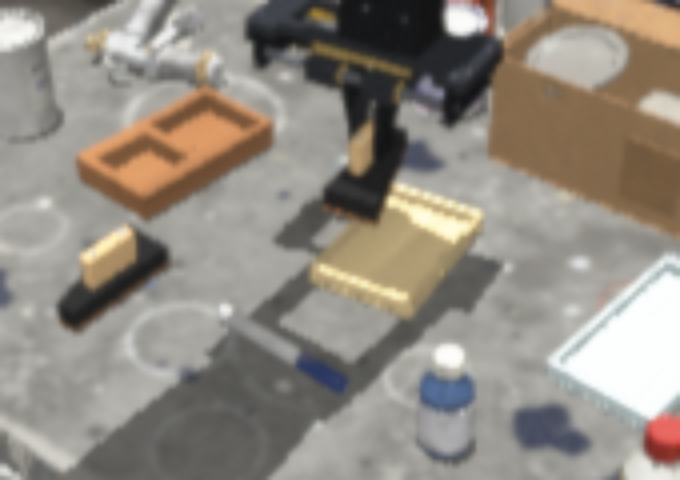

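Wedge 1 is held level over the left long side of the plywood tray, at (365,175) in the crop. I'll lower it now.

Request:
{"fn": "move_arm", "kwargs": {
  "increments": [
    [-1,-1,20,0],
    [-1,-1,40,0],
    [-1,-1,55,0],
    [-1,-1,65,0],
    [-1,-1,65,0],
    [-1,-1,65,0]
  ]
}}

```text
time_s: 6.4
tool_pos: [0.6094, 0.0205, 0.0348]
tcp_rot: [[-0.998, -0.065, 0.0], [-0.065, 0.998, -0.0], [-0.0, -0.0, -1.0]]
ft_force: [1.0, -0.8, -1.4]
gripper_width: 0.137
grasp_force: 30.0
```

```bash
python3 go.py 608.7,21.3,34,93.7
```

```text
t 6.4 tcp [609.4  20.5  34.8] phi 93.8 F [ 1.  -0.8 -1.4] w 0.137 g 30.0 q6 -99
608.7,21.3,34,93.7 -> [0.6, 0.8, 0.8] 0.01
```

Next: release (small opening), rise, and go above wedge 2.

Request:
{"fn": "move_arm", "kwargs": {
  "increments": [
    [0,0,1.5,0],
    [0,0,1.5,0],
    [0,0,1.5,0],
    [0,0,1.5,0],
    [0,0,1.5,0]
  ],
  "hand": 0.65
}}

```text
time_s: 6.9
tool_pos: [0.6093, 0.0202, 0.0332]
tcp_rot: [[-0.998, -0.065, 0.0], [-0.065, 0.998, -0.0], [-0.0, -0.0, -1.0]]
ft_force: [0.7, -0.3, 0.3]
gripper_width: 0.344
grasp_force: 0.0
```

Request:
{"fn": "move_arm", "kwargs": {
  "increments": [
    [0,0,-30,0],
    [0,0,-70,0],
    [0,0,-80,0],
    [0,0,-80,0]
  ]
}}

```text
time_s: 7.3
tool_pos: [0.6112, 0.0201, 0.1159]
tcp_rot: [[-0.998, -0.065, 0.005], [-0.065, 0.998, -0.001], [-0.005, -0.001, -1.0]]
ft_force: [-0.7, 0.2, -0.5]
gripper_width: 0.35
grasp_force: 0.0
```

```bash
python3 go.py 439.6,161.8,100,85.2
```

```text
t 7.3 tcp [611.2  20.1 115.9] phi 93.7 F [-0.7  0.2 -0.5] w 0.35 g 0.0 q6 -99
439.6,161.8,100,85.2 -> [162.1, 152.6, 14.9] 1.42
```

Request:
{"fn": "move_arm", "kwargs": {
  "increments": [
    [32,30,5,0.5],
    [65,60,10,1],
    [97,92,15,1.42],
    [130,122,15,1.42],
    [162,152.6,15,1.42],
    [162,152.6,15,1.42],
    [162,152.6,15,1.42],
    [162,152.6,15,1.42]
  ],
  "hand": 0.5
}}

```text
time_s: 8.1
tool_pos: [0.438, 0.1615, 0.0975]
tcp_rot: [[-0.996, 0.084, -0.0], [0.084, 0.996, -0.0], [0.0, -0.0, -1.0]]
ft_force: [0.5, -0.5, -0.1]
gripper_width: 0.499
grasp_force: 0.0
```

```bash
python3 go.py 439.6,161.8,27,85.2
```

```text
t 8.1 tcp [438.  161.5  97.5] phi 85.2 F [ 0.5 -0.5 -0.1] w 0.499 g 0.0 q6 -75
439.6,161.8,27,85.2 -> [-1.6, 0.5, 70.5] -0.0
```

Request:
{"fn": "move_arm", "kwargs": {
  "increments": [
    [-1,0.5,20,0],
    [-1.5,0.5,40,0],
    [-1.5,0.5,60,0],
    [-1.5,0.5,70,0],
    [-1.5,0.5,70,0],
    [-1.5,0.5,70,0]
  ]
}}

```text
time_s: 8.7
tool_pos: [0.4398, 0.162, 0.0283]
tcp_rot: [[-0.996, 0.084, 0.0], [0.084, 0.996, -0.0], [-0.0, -0.0, -1.0]]
ft_force: [0.1, -0.4, 0.4]
gripper_width: 0.5
grasp_force: 0.0
```

Request:
{"fn": "move_arm", "kwargs": {
  "increments": [
    [0,0,0,0],
    [0,0,0,0],
    [0,0,0,0],
    [0,0,0,0],
    [0,0,0,0],
    [0,0,0,0],
    [0,0,0,0],
    [0,0,0,0]
  ],
  "hand": 1
}}

```text
time_s: 9.5
tool_pos: [0.439, 0.1624, 0.0281]
tcp_rot: [[-0.997, 0.083, -0.0], [0.083, 0.997, 0.0], [0.0, 0.0, -1.0]]
ft_force: [-0.6, 1.0, 0.7]
gripper_width: 0.135
grasp_force: 30.0
```

Request:
{"fn": "move_arm", "kwargs": {
  "increments": [
    [0,0,-20,0],
    [0,0,-50,0],
    [0,0,-90,0],
    [0,0,-90,0],
    [0,0,-90,0]
  ]
}}

```text
time_s: 10.0
tool_pos: [0.4398, 0.1625, 0.1188]
tcp_rot: [[-0.997, 0.084, 0.002], [0.084, 0.997, 0.0], [-0.002, 0.001, -1.0]]
ft_force: [0.4, -0.1, -1.7]
gripper_width: 0.135
grasp_force: 30.0
```

```bash
python3 go.py 612.1,-30.5,110,93.7
```

```text
t 10.0 tcp [439.8 162.5 118.8] phi 85.2 F [ 0.4 -0.1 -1.7] w 0.135 g 30.0 q6 -75
612.1,-30.5,110,93.7 -> [-187.8, -177.9, 9.1] -1.42
```

Request:
{"fn": "move_arm", "kwargs": {
  "increments": [
    [-30,-30,0,-0.3],
    [-65,-60,0,-0.6],
    [-100,-95,3,-1],
    [-135,-128,6,-1.42],
    [-165,-158,9,-1.42],
    [-187.8,-178,9,-1.42],
    [-187.8,-178,9,-1.42],
    [-187.8,-178,9,-1.42]
  ]
}}

```text
time_s: 10.8
tool_pos: [0.6099, -0.0309, 0.1064]
tcp_rot: [[-0.998, -0.064, -0.004], [-0.064, 0.998, 0.001], [0.004, 0.001, -1.0]]
ft_force: [-0.3, -0.3, -1.1]
gripper_width: 0.132
grasp_force: 30.0
```

Request:
{"fn": "move_arm", "kwargs": {
  "increments": [
    [0,0,0,0],
    [0,0,0,0],
    [0,0,0,0]
  ]
}}

```text
time_s: 11.1
tool_pos: [0.6109, -0.0297, 0.109]
tcp_rot: [[-0.998, -0.066, -0.0], [-0.066, 0.998, 0.0], [0.0, 0.0, -1.0]]
ft_force: [0.5, 0.5, -1.0]
gripper_width: 0.138
grasp_force: 30.0
```

```bash
python3 go.py 612.1,-30.5,34.5,93.7
python3 - <<'E'
from m import *
d=ctrl.get_image("scene"); save("pics/w2c.png",d["img"][130:250,170:340],4)
E
```

```text
t 11.1 tcp [610.9 -29.7 109. ] phi 93.8 F [ 0.5  0.5 -1. ] w 0.138 g 30.0 q6 -104
612.1,-30.5,34.5,93.7 -> [-1.2, -0.9, 74.5] 0.02
```

View pics/w2c.png

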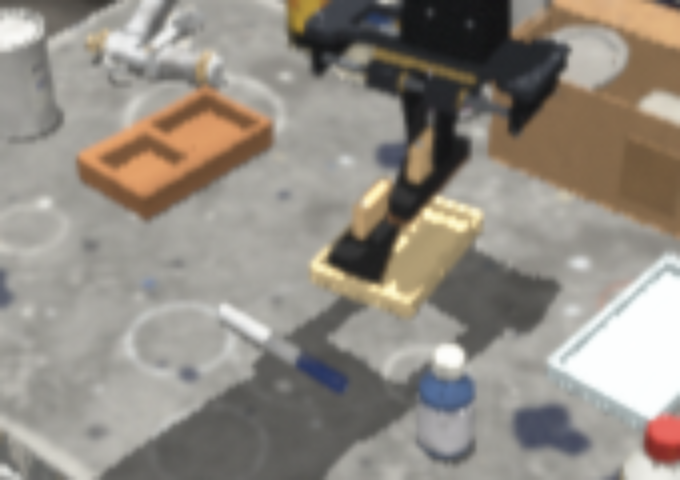

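Wedge 1 lies in the left half of the tray, at (370,235), and wedge 2 is held above the right half. I'll lower it.

Request:
{"fn": "move_arm", "kwargs": {
  "increments": [
    [-1,-1,20,0],
    [-1,-1,40,0],
    [-1,-1,50,0],
    [-1,-1,60,0],
    [-1,-1,68,0],
    [-1,-1,74,0],
    [-1,-1,75.5,0],
    [-1,-1,75.5,0]
  ]
}}

```text
time_s: 11.95
tool_pos: [0.6126, -0.0316, 0.0337]
tcp_rot: [[-0.998, -0.065, 0.0], [-0.065, 0.998, 0.0], [-0.0, -0.0, -1.0]]
ft_force: [0.4, -0.7, -0.9]
gripper_width: 0.132
grasp_force: 30.0
```

```bash
python3 go.py 612.1,-30.5,34,93.7
```

```text
t 11.9 tcp [612.6 -31.6  33.7] phi 93.7 F [ 0.4 -0.7 -0.9] w 0.132 g 30.0 q6 -104
612.1,-30.5,34,93.7 -> [0.5, 1.2, -0.3] 0.0
```

Request:
{"fn": "move_arm", "kwargs": {
  "increments": [
    [0,0,0.5,0],
    [0,0,0.5,0],
    [0,0,0.5,0],
    [0,0,0.5,0],
    [0,0,0.5,0]
  ],
  "hand": 0.65
}}

```text
time_s: 12.45
tool_pos: [0.6126, -0.0317, 0.0333]
tcp_rot: [[-0.998, -0.065, 0.0], [-0.065, 0.998, -0.0], [-0.0, -0.0, -1.0]]
ft_force: [-0.4, 1.0, 0.5]
gripper_width: 0.344
grasp_force: 0.0
```

Request:
{"fn": "move_arm", "kwargs": {
  "increments": [
    [0,0,-30,0],
    [0,0,-70,0],
    [0,0,-110,0],
    [0,0,-120,0],
    [0,0,-120,0]
  ]
}}

```text
time_s: 12.95
tool_pos: [0.6142, -0.0319, 0.1558]
tcp_rot: [[-0.998, -0.065, 0.005], [-0.065, 0.998, -0.001], [-0.005, -0.001, -1.0]]
ft_force: [-0.1, 0.1, -0.8]
gripper_width: 0.347
grasp_force: 0.0
```

```bash
python3 go.py 446,-147,140,81.3
```

```text
t 12.9 tcp [614.2 -31.9 155.8] phi 93.7 F [-0.1  0.1 -0.8] w 0.347 g 0.0 q6 -104
446,-147,140,81.3 -> [175.4, -103.9, 15.1] 2.07
```

Request:
{"fn": "move_arm", "kwargs": {
  "increments": [
    [40,-25,5,0.6],
    [80,-50,10,1.2],
    [120,-75,15,2.07],
    [160,-95,15,2.07],
    [175,-104,15,2.07],
    [175,-104,15,2.07],
    [175,-104,15,2.07],
    [175,-104,15,2.07]
  ],
  "hand": 0.05
}}

```text
time_s: 13.75
tool_pos: [0.445, -0.1462, 0.1373]
tcp_rot: [[-0.989, 0.151, -0.001], [0.151, 0.989, 0.001], [0.001, 0.001, -1.0]]
ft_force: [0.5, -0.0, 0.6]
gripper_width: 0.926
grasp_force: 0.0
```

```bash
python3 go.py 446,-147,27,81.3
python3 - <<'E'
from m import *
d=ctrl.get_image("scene"); save("pics/b1.png",d["img"][130:290,200:412],3.5)
E
```

```text
t 13.8 tcp [ 445.  -146.2  137.3] phi 81.3 F [ 0.5 -0.   0.6] w 0.926 g 0.0 q6 -109
446,-147,27,81.3 -> [-1.2, -0.7, 110.3] 0.01
```

View pics/b1.png

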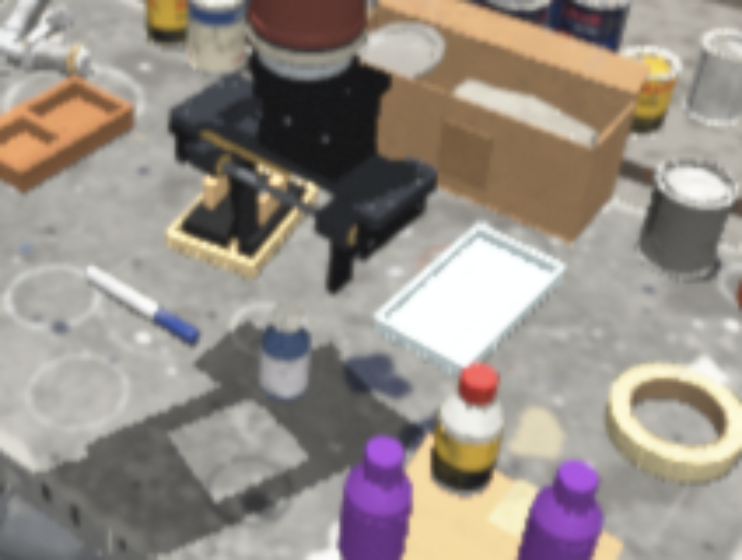

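Both wedges sit in the tray, at (240,215). The gripper is above the small bottle at (285,365). I'll descend.

Request:
{"fn": "move_arm", "kwargs": {
  "increments": [
    [0,0,25,0],
    [0,0,50,0],
    [0,0,75,0],
    [0,0,100,0],
    [0,0,110,0],
    [0,0,110,0],
    [0,0,110,0]
  ]
}}

```text
time_s: 14.5
tool_pos: [0.4454, -0.1468, 0.0287]
tcp_rot: [[-0.989, 0.15, 0.001], [0.15, 0.989, -0.0], [-0.001, -0.0, -1.0]]
ft_force: [0.5, 0.4, 0.9]
gripper_width: 0.947
grasp_force: 0.0
```

Request:
{"fn": "move_arm", "kwargs": {
  "increments": [
    [0,0,0,0],
    [0,0,0,0],
    [0,0,0,0],
    [0,0,0,0],
    [0,0,0,0],
    [0,0,0,0],
    [0,0,0,0],
    [0,0,0,0]
  ],
  "hand": 1
}}

```text
time_s: 15.3
tool_pos: [0.4446, -0.1468, 0.0281]
tcp_rot: [[-0.989, 0.151, -0.0], [0.151, 0.989, -0.0], [0.0, -0.0, -1.0]]
ft_force: [-0.0, 0.0, 1.1]
gripper_width: 0.455
grasp_force: 30.0
```

Request:
{"fn": "move_arm", "kwargs": {
  "increments": [
    [0,0,0,0],
    [0,0,-20,0],
    [0,0,-50,0],
    [0,0,-90,0],
    [0,0,-110,0],
    [0,0,-110,0],
    [0,0,-110,0]
  ]
}}

```text
time_s: 16.0
tool_pos: [0.4444, -0.1467, 0.1375]
tcp_rot: [[-0.989, 0.151, -0.0], [0.151, 0.989, 0.0], [0.0, 0.0, -1.0]]
ft_force: [-1.4, 0.1, -1.8]
gripper_width: 0.454
grasp_force: 30.0
```

```bash
python3 go.py 575.5,243,130,81.3
```

```text
t 16.0 tcp [ 444.4 -146.7  137.5] phi 81.3 F [-1.4  0.1 -1.8] w 0.454 g 30.0 q6 -109
575.5,243,130,81.3 -> [-70.7, 405.0, 7.5] 0.0
```

Request:
{"fn": "move_arm", "kwargs": {
  "increments": [
    [-5,35,0,0],
    [-13,80,0,0],
    [-22,125,0,0],
    [-31,175,0,0],
    [-40,225,0,0],
    [-48,275,0,0],
    [-57,325,0,0],
    [-64,365,0,0]
  ]
}}

```text
time_s: 16.8
tool_pos: [0.5617, 0.2065, 0.1349]
tcp_rot: [[-0.989, 0.15, -0.004], [0.15, 0.989, -0.001], [0.004, -0.001, -1.0]]
ft_force: [1.3, -0.2, -1.6]
gripper_width: 0.451
grasp_force: 30.0
```

Request:
{"fn": "move_arm", "kwargs": {
  "increments": [
    [-4,25,0,0],
    [-6.7,40,7,0],
    [-6.7,40,7,0],
    [-6.7,40,7,0],
    [-6.7,40,7,0],
    [-6.7,40,7,0]
  ]
}}

```text
time_s: 17.4
tool_pos: [0.5757, 0.2415, 0.1311]
tcp_rot: [[-0.988, 0.153, -0.0], [0.153, 0.988, -0.0], [0.0, -0.0, -1.0]]
ft_force: [0.1, 0.2, -1.6]
gripper_width: 0.454
grasp_force: 30.0
```

```bash
python3 go.py 575.5,243,35.5,81.3
python3 - <<'E'
from m import *
d=ctrl.get_image("scene"); save("pics/b2.png",d["img"][100:230,130:300],4)
E
```

```text
t 17.4 tcp [575.7 241.5 131.1] phi 81.2 F [ 0.1  0.2 -1.6] w 0.454 g 30.0 q6 -66
575.5,243,35.5,81.3 -> [0.4, 1.5, 95.6] -0.01
```

View pics/b2.png

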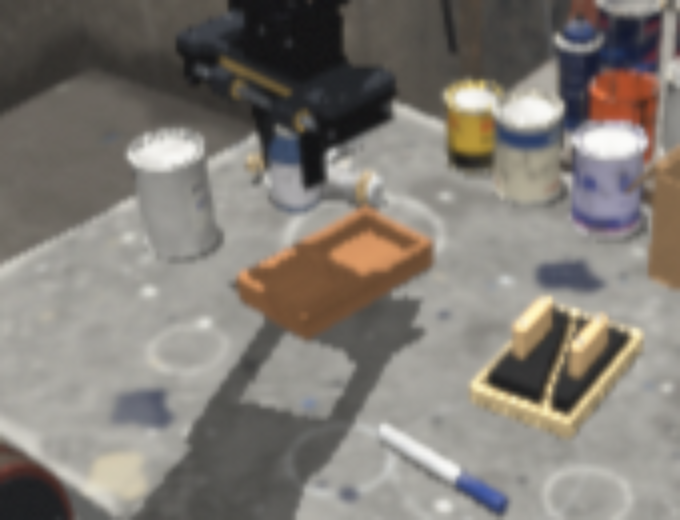

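The wedges in the tray, at (555,365), form a rectangle. The bottle hangs upright over the block. I'll lower it.

Request:
{"fn": "move_arm", "kwargs": {
  "increments": [
    [0,1,25,0],
    [0,1,50,0],
    [0,1,65,0],
    [0,1,75,0],
    [0,1,85,0],
    [0,1,92,0],
    [0,1,96.5,0],
    [0,1,96.5,0]
  ]
}}

```text
time_s: 18.25
tool_pos: [0.5762, 0.244, 0.0347]
tcp_rot: [[-0.989, 0.151, 0.001], [0.151, 0.989, 0.0], [-0.001, 0.0, -1.0]]
ft_force: [-1.3, -1.1, -0.9]
gripper_width: 0.452
grasp_force: 30.0
```

```bash
python3 go.py 575.5,243,34.5,81.3
```

```text
t 18.2 tcp [576.2 244.   34.7] phi 81.3 F [-1.3 -1.1 -0.9] w 0.452 g 30.0 q6 -66
575.5,243,34.5,81.3 -> [0.5, -1.1, 0.2] 0.0
```

Request:
{"fn": "move_arm", "kwargs": {
  "increments": [
    [0,-0.5,0.5,0],
    [0,-0.5,0.5,0],
    [0,-0.5,0.5,0],
    [0,-0.5,0.5,0],
    [0,-0.5,0.5,0],
    [0,-0.5,0.5,0]
  ],
  "hand": 0.15
}}

```text
time_s: 18.85
tool_pos: [0.5758, 0.2434, 0.0341]
tcp_rot: [[-0.989, 0.151, 0.0], [0.151, 0.989, 0.0], [-0.0, 0.0, -1.0]]
ft_force: [-0.7, 0.7, -0.0]
gripper_width: 0.832
grasp_force: 0.0
```

Request:
{"fn": "move_arm", "kwargs": {
  "increments": [
    [0,0,-20,0],
    [0,0,-60,0],
    [0,0,-100,0],
    [0,0,-125,0],
    [0,0,-125,0]
  ]
}}

```text
time_s: 19.35
tool_pos: [0.5789, 0.2443, 0.1648]
tcp_rot: [[-0.988, 0.151, 0.009], [0.151, 0.989, 0.002], [-0.008, 0.004, -1.0]]
ft_force: [0.7, 0.9, 0.7]
gripper_width: 0.848
grasp_force: 0.0
```

```bash
python3 go.py 440,-307,160,100
```

```text
t 19.4 tcp [578.9 244.3 164.8] phi 81.3 F [0.7 0.9 0.7] w 0.848 g 0.0 q6 -66
440,-307,160,100 -> [54.1, -565.9, 2.2] -3.11
```

Request:
{"fn": "move_arm", "kwargs": {
  "increments": [
    [3,-35,0,-0.5],
    [8,-80,0,-1],
    [12,-125,0,-1.6],
    [17,-173,0,-2.2],
    [21,-221,0,-2.8],
    [26,-270,0,-3.11],
    [31,-318,0,-3.11],
    [35,-365,0,-3.11]
  ],
  "hand": 0.15
}}

```text
time_s: 20.15
tool_pos: [0.4845, -0.1136, 0.158]
tcp_rot: [[-0.985, -0.173, -0.001], [-0.173, 0.985, 0.0], [0.001, 0.001, -1.0]]
ft_force: [1.3, -0.3, -0.8]
gripper_width: 0.848
grasp_force: 0.0
```

```bash
python3 go.py 440,-307,160,100
```

```text
t 20.1 tcp [ 484.5 -113.6  158. ] phi 100.0 F [ 1.3 -0.3 -0.8] w 0.848 g 0.0 q6 -122
440,-307,160,100 -> [77.4, -182.7, -2.0] -0.0
```

Request:
{"fn": "move_arm", "kwargs": {
  "increments": [
    [18,-40,0,0],
    [36,-85,0,0],
    [55,-130,0,0],
    [70,-165,0,0],
    [77,-180,0,0],
    [77,-180,0,0],
    [77,-180,0,0],
    [77,-180,0,0]
  ]
}}

```text
time_s: 20.95
tool_pos: [0.4416, -0.3011, 0.1586]
tcp_rot: [[-0.985, -0.174, -0.001], [-0.174, 0.985, 0.001], [0.0, 0.001, -1.0]]
ft_force: [0.4, -0.6, 0.3]
gripper_width: 0.852
grasp_force: 0.0
```

```bash
python3 go.py 440,-307,48,100
python3 - <<'E'
from m import *
d=ctrl.get_image("scene"); save("pics/b3.png",d["img"][130:310,240:450],3.3)
E
```

```text
t 20.9 tcp [ 441.6 -301.1  158.6] phi 100.0 F [ 0.4 -0.6  0.3] w 0.852 g 0.0 q6 -143
440,-307,48,100 -> [2.5, -5.6, 110.5] 0.01
```

View pics/b3.png

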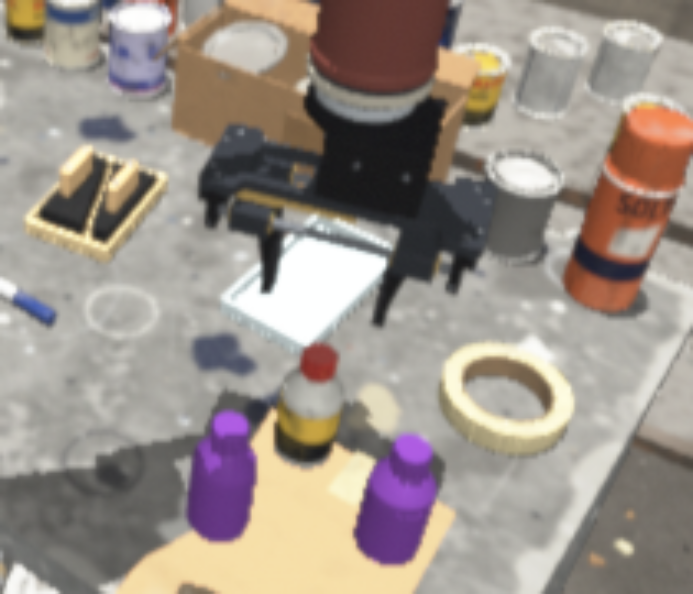

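The gripper is above the large bottle at (310,405), and the purple bottles are clear of the fingers. I'll descend.

Request:
{"fn": "move_arm", "kwargs": {
  "increments": [
    [2,-4,0,0],
    [2,-4,20,0],
    [2,-4,45,0],
    [2,-4,70,0],
    [2,-4,95,0],
    [2,-4,110,0],
    [2,-4,110,0],
    [2,-4,110,0]
  ]
}}

```text
time_s: 21.8
tool_pos: [0.4405, -0.3072, 0.0496]
tcp_rot: [[-0.985, -0.174, 0.0], [-0.174, 0.985, -0.0], [-0.0, -0.0, -1.0]]
ft_force: [-0.4, -0.0, 0.6]
gripper_width: 0.849
grasp_force: 0.0
```

Request:
{"fn": "move_arm", "kwargs": {
  "increments": [
    [0,0,0,0],
    [0,0,0,0],
    [0,0,0,0],
    [0,0,0,0],
    [0,0,0,0],
    [0,0,0,0],
    [0,0,0,0]
  ],
  "hand": 1
}}

```text
time_s: 22.5
tool_pos: [0.4403, -0.3074, 0.0495]
tcp_rot: [[-0.985, -0.173, 0.001], [-0.173, 0.985, -0.001], [-0.0, -0.001, -1.0]]
ft_force: [-1.0, 0.7, 4.6]
gripper_width: 0.544
grasp_force: 30.0
```

Request:
{"fn": "move_arm", "kwargs": {
  "increments": [
    [0,0,0,0],
    [0,0,-20,0],
    [0,0,-50,0],
    [0,0,-90,0],
    [0,0,-110,0],
    [0,0,-110,0],
    [0,0,-110,0]
  ]
}}

```text
time_s: 23.2
tool_pos: [0.4396, -0.3066, 0.1579]
tcp_rot: [[-0.985, -0.173, -0.001], [-0.173, 0.985, 0.001], [0.001, 0.001, -1.0]]
ft_force: [-0.1, -0.5, -2.1]
gripper_width: 0.546
grasp_force: 30.0
```

```bash
python3 go.py 651,231.5,160,81.3
```

```text
t 23.2 tcp [ 439.6 -306.6  157.9] phi 100.0 F [-0.1 -0.5 -2.1] w 0.546 g 30.0 q6 -143
651,231.5,160,81.3 -> [-301.3, 493.4, -1.8] 3.11
```

Request:
{"fn": "move_arm", "kwargs": {
  "increments": [
    [-18,30,0,0.4],
    [-42,68,0,0.8],
    [-65,107,0,1.2],
    [-90,147,0,1.6],
    [-114,187,0,2],
    [-138,226,0,2.4],
    [-162,265,0,2.8],
    [-183,300,0,3.11]
  ]
}}

```text
time_s: 24.0
tool_pos: [0.567, 0.0225, 0.1558]
tcp_rot: [[-0.988, 0.152, -0.005], [0.152, 0.988, 0.001], [0.005, -0.0, -1.0]]
ft_force: [0.7, 0.3, -1.6]
gripper_width: 0.545
grasp_force: 30.0
```

```bash
python3 go.py 651,231.5,160,81.3
```

```text
t 24.0 tcp [567.   22.5 155.8] phi 81.2 F [ 0.7  0.3 -1.6] w 0.545 g 30.0 q6 -87
651,231.5,160,81.3 -> [-51.2, 219.4, -4.4] -0.01
```

Request:
{"fn": "move_arm", "kwargs": {
  "increments": [
    [-10,43,-4,0],
    [-20,87,-4,0],
    [-31,131,-4,0],
    [-40,170,-4,0],
    [-47,200,-4,0],
    [-51,218,-4,0],
    [-51,218,-4,0],
    [-51,218,-4,0]
  ]
}}

```text
time_s: 24.8
tool_pos: [0.6501, 0.2275, 0.1598]
tcp_rot: [[-0.989, 0.15, -0.005], [0.15, 0.989, -0.002], [0.004, -0.002, -1.0]]
ft_force: [-0.6, -0.5, -2.0]
gripper_width: 0.547
grasp_force: 30.0
```

Request:
{"fn": "move_arm", "kwargs": {
  "increments": [
    [0,0,0,0],
    [0,0,0,0],
    [0,0,0,0]
  ]
}}

```text
time_s: 25.1
tool_pos: [0.6517, 0.2269, 0.1631]
tcp_rot: [[-0.988, 0.152, -0.0], [0.152, 0.988, -0.0], [-0.0, -0.0, -1.0]]
ft_force: [0.2, 0.1, -1.0]
gripper_width: 0.544
grasp_force: 30.0
```

```bash
python3 go.py 651,231.5,56,81.3
python3 - <<'E'
from m import *
d=ctrl.get_image("scene"); save("pics/b4.png",d["img"][90:220,130:300],4)
E
```

```text
t 25.1 tcp [651.7 226.9 163.1] phi 81.2 F [ 0.2  0.1 -1. ] w 0.544 g 30.0 q6 -69
651,231.5,56,81.3 -> [1.4, 4.5, 107.1] -0.01
```

View pics/b4.png

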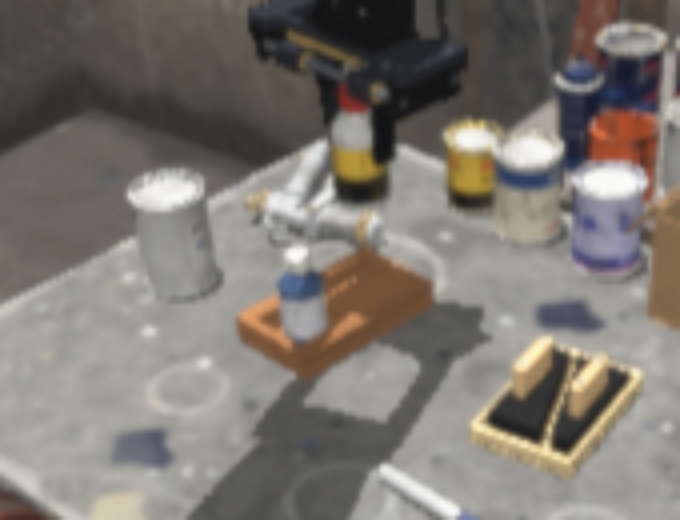

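The small bottle stands in its pocket, at (303,300), and the large one hangs upright over the larger pocket. I'll lower it.

Request:
{"fn": "move_arm", "kwargs": {
  "increments": [
    [1,4,20,0],
    [1,4,45,0],
    [1,4,70,0],
    [1,4,82,0],
    [1,4,92,0],
    [1,4,101,0],
    [1,4,107,0],
    [1,4,107,0]
  ]
}}

```text
time_s: 25.95
tool_pos: [0.6516, 0.232, 0.0561]
tcp_rot: [[-0.989, 0.151, 0.0], [0.151, 0.989, 0.0], [-0.0, 0.0, -1.0]]
ft_force: [-0.3, 0.1, -2.2]
gripper_width: 0.55
grasp_force: 30.0
```

```bash
python3 go.py 651,231.5,55.5,81.3
```

```text
t 25.9 tcp [651.6 232.   56.1] phi 81.3 F [-0.3  0.1 -2.2] w 0.55 g 30.0 q6 -68
651,231.5,55.5,81.3 -> [0.6, -0.5, 0.6] 0.0
```

Request:
{"fn": "move_arm", "kwargs": {
  "increments": [
    [0,0,0.5,0],
    [0,0,0.5,0],
    [0,0,0.5,0],
    [0,0,0.5,0],
    [0,0,0.5,0],
    [0,0,0.5,0]
  ],
  "hand": 0.15
}}

```text
time_s: 26.55
tool_pos: [0.6514, 0.232, 0.0557]
tcp_rot: [[-0.989, 0.151, 0.0], [0.151, 0.989, 0.0], [-0.0, 0.0, -1.0]]
ft_force: [1.0, -0.3, 0.4]
gripper_width: 0.844
grasp_force: 0.0
```

Request:
{"fn": "move_arm", "kwargs": {
  "increments": [
    [0,0,-20,0],
    [0,0,-60,0],
    [0,0,-90,0],
    [0,0,-110,0],
    [0,0,-110,0]
  ]
}}

```text
time_s: 27.05
tool_pos: [0.6538, 0.2326, 0.1703]
tcp_rot: [[-0.988, 0.151, 0.007], [0.151, 0.989, 0.002], [-0.007, 0.003, -1.0]]
ft_force: [-0.7, 0.2, -1.0]
gripper_width: 0.851
grasp_force: 0.0
```

```bash
python3 go.py 454.7,7.3,130,-7.4
```

```text
t 27.1 tcp [653.8 232.6 170.3] phi 81.3 F [-0.7  0.2 -1. ] w 0.851 g 0.0 q6 -68
454.7,7.3,130,-7.4 -> [163.1, -252.9, 38.4] 14.78
```

Request:
{"fn": "move_arm", "kwargs": {
  "increments": [
    [20,-30,0,1.3],
    [44,-68,0,2.7],
    [68,-106,5,4.1],
    [92,-143,10,5.5],
    [116,-180,15,6.9],
    [140,-217,25,8.3],
    [157,-243,35,9.7],
    [163,-253,38,11.1]
  ],
  "hand": 0.5
}}

```text
time_s: 27.85
tool_pos: [0.4481, 0.0052, 0.1245]
tcp_rot: [[-0.246, 0.969, -0.005], [0.969, 0.246, 0.0], [0.001, -0.005, -1.0]]
ft_force: [0.8, 0.0, -0.3]
gripper_width: 0.501
grasp_force: 0.0
```

```bash
python3 go.py 454.7,7.3,100,-7.4
```

```text
t 27.9 tcp [448.1   5.2 124.5] phi 14.3 F [ 0.8  0.  -0.3] w 0.501 g 0.0 q6 -24
454.7,7.3,100,-7.4 -> [0.4, 7.0, 24.5] 3.61
```

Request:
{"fn": "move_arm", "kwargs": {
  "increments": [
    [0.4,3,10,1.3],
    [0.4,3,24,2.6],
    [0.4,3,24,3.65],
    [0.4,3,24,3.65],
    [0.4,3,24,3.65],
    [0.4,3,24,3.65],
    [0.4,3,24,3.65]
  ]
}}

```text
time_s: 28.55
tool_pos: [0.4549, 0.0077, 0.1036]
tcp_rot: [[0.124, 0.992, 0.0], [0.992, -0.124, -0.0], [-0.0, 0.0, -1.0]]
ft_force: [-0.8, 0.5, -0.4]
gripper_width: 0.501
grasp_force: 0.0
```

```bash
python3 go.py 454.7,7.3,3,-7.4
```

```text
t 28.6 tcp [454.9   7.7 103.6] phi -7.1 F [-0.8  0.5 -0.4] w 0.501 g 0.0 q6 -2
454.7,7.3,3,-7.4 -> [-0.4, -0.2, 100.6] 0.05
```

Request:
{"fn": "move_arm", "kwargs": {
  "increments": [
    [0,0,25,0],
    [0,0,50,0],
    [0,0,75,0],
    [0,0,90,0],
    [0,0,97,0],
    [0,0,100,0],
    [0,0,100,0],
    [0,0,100,0]
  ]
}}

```text
time_s: 29.35
tool_pos: [0.4557, 0.0076, 0.0044]
tcp_rot: [[0.125, 0.992, 0.002], [0.992, -0.125, -0.0], [-0.0, 0.002, -1.0]]
ft_force: [0.3, -0.4, -0.6]
gripper_width: 0.501
grasp_force: 0.0
```

Request:
{"fn": "move_arm", "kwargs": {
  "increments": [
    [0,0,0,0],
    [0,0,0,0],
    [0,0,0,0],
    [0,0,0,0],
    [0,0,0,0],
    [0,0,0,0],
    [0,0,0,0],
    [0,0,0,0]
  ],
  "hand": 1
}}

```text
time_s: 30.15
tool_pos: [0.4548, 0.0077, 0.0036]
tcp_rot: [[0.125, 0.992, 0.0], [0.992, -0.125, -0.0], [-0.0, 0.0, -1.0]]
ft_force: [-0.3, 0.3, 1.9]
gripper_width: 0.162
grasp_force: 30.0
```

Request:
{"fn": "move_arm", "kwargs": {
  "increments": [
    [0,0,0,0],
    [0,0,-20,0],
    [0,0,-50,0],
    [0,0,-80,0],
    [0,0,-80,0],
    [0,0,-80,0]
  ]
}}

```text
time_s: 30.75
tool_pos: [0.4553, 0.0076, 0.084]
tcp_rot: [[0.125, 0.992, 0.002], [0.992, -0.125, -0.0], [-0.0, 0.002, -1.0]]
ft_force: [0.1, 0.1, -0.1]
gripper_width: 0.163
grasp_force: 30.0
```

```bash
python3 go.py 625.9,-234.5,80,82.1
```

```text
t 30.8 tcp [455.3   7.6  84. ] phi -7.2 F [ 0.1  0.1 -0.1] w 0.163 g 30.0 q6 -2
625.9,-234.5,80,82.1 -> [-218.8, 199.6, 4.4] -14.88
```

Request:
{"fn": "move_arm", "kwargs": {
  "increments": [
    [-22,20,0,-1.3],
    [-50,46,0,-2.6],
    [-80,73,0,-4],
    [-110,100,0,-5.4],
    [-140,128,0,-6.8],
    [-170,155,0,-8.2],
    [-198,180,0,-9.6],
    [-218,199,0,-11]
  ]
}}

```text
time_s: 31.55
tool_pos: [0.6246, -0.2352, 0.0809]
tcp_rot: [[-0.858, 0.514, -0.003], [0.514, 0.858, 0.001], [0.003, -0.0, -1.0]]
ft_force: [-0.8, 0.3, 0.8]
gripper_width: 0.163
grasp_force: 30.0
```

```bash
python3 go.py 625.9,-234.5,80,82.1
```

```text
t 31.6 tcp [ 624.6 -235.2   80.9] phi 59.1 F [-0.8  0.3  0.8] w 0.163 g 30.0 q6 -86
625.9,-234.5,80,82.1 -> [-0.7, 1.3, 0.9] -3.83
```

Request:
{"fn": "move_arm", "kwargs": {
  "increments": [
    [0,0,0,-1.3],
    [0,0,0,-2.6],
    [0,0,0,-3.83],
    [0,0,0,-3.83],
    [0,0,0,-3.83],
    [0,0,0,-3.83]
  ]
}}

```text
time_s: 32.15
tool_pos: [0.6244, -0.2332, 0.0826]
tcp_rot: [[-0.989, 0.145, -0.001], [0.145, 0.989, 0.001], [0.001, 0.0, -1.0]]
ft_force: [0.1, 0.7, 0.3]
gripper_width: 0.16
grasp_force: 30.0
```

```bash
python3 go.py 625.9,-234.5,8.5,82.1
python3 - <<'E'
from m import *
d=ctrl.get_image("scene"); save("pics/p1.png",d["img"][130:270,260:430],4)
E
```

```text
t 32.1 tcp [ 624.4 -233.2   82.6] phi 81.6 F [0.1 0.7 0.3] w 0.16 g 30.0 q6 -109
625.9,-234.5,8.5,82.1 -> [-1.7, -1.1, 74.1] -0.08
```

View pics/p1.png

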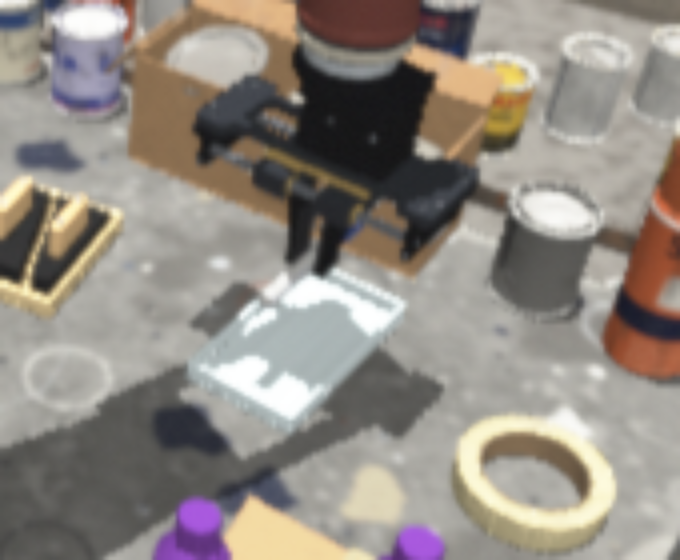

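The marker is held along the metal tray's long axis, above it. The box behind is clear. I'll lower it.

Request:
{"fn": "move_arm", "kwargs": {
  "increments": [
    [-1,0,20,0],
    [-1,0,40,0],
    [-1,0,55,0],
    [-1,0,65,0],
    [-1,0,71,0],
    [-1,0,74,0],
    [-1,0,74,0]
  ]
}}

```text
time_s: 32.9
tool_pos: [0.626, -0.2337, 0.0096]
tcp_rot: [[-0.99, 0.143, 0.0], [0.143, 0.99, -0.0], [-0.0, -0.0, -1.0]]
ft_force: [0.4, -0.2, -1.3]
gripper_width: 0.166
grasp_force: 30.0
```

```bash
python3 go.py 625.9,-234.5,8,82.1
```

```text
t 32.9 tcp [ 626.  -233.7    9.6] phi 81.8 F [ 0.4 -0.2 -1.3] w 0.166 g 30.0 q6 -109
625.9,-234.5,8,82.1 -> [0.0, -0.8, 1.6] -0.05
```

Request:
{"fn": "move_arm", "kwargs": {
  "increments": [
    [0,0,1,0],
    [0,0,1,0],
    [0,0,1,0],
    [0,0,1,0],
    [0,0,1,0]
  ],
  "hand": 0.65
}}

```text
time_s: 33.4
tool_pos: [0.626, -0.2337, 0.0088]
tcp_rot: [[-0.99, 0.143, 0.0], [0.143, 0.99, -0.0], [-0.0, -0.0, -1.0]]
ft_force: [0.1, -0.3, -0.5]
gripper_width: 0.344
grasp_force: 0.0
```

Request:
{"fn": "move_arm", "kwargs": {
  "increments": [
    [0,0,-20,0],
    [0,0,-60,0],
    [0,0,-100,0],
    [0,0,-140,0],
    [60,0,-160,0],
    [110,0,-180,0],
    [150,0,-190,0],
    [150,0,-190,0]
  ]
}}

```text
time_s: 34.2
tool_pos: [0.4741, -0.2115, 0.1998]
tcp_rot: [[-0.99, 0.144, -0.0], [0.144, 0.99, -0.001], [0.0, -0.001, -1.0]]
ft_force: [1.4, -0.1, 0.2]
gripper_width: 0.353
grasp_force: 0.0
```

Request:
{"fn": "move_arm", "kwargs": {
  "increments": [
    [40,-30,-10,0],
    [80,-60,-20,0],
    [110,-100,-20,0],
    [110,-100,-20,0],
    [110,-100,-20,0],
    [110,-100,-20,0]
  ]
}}

```text
time_s: 34.8
tool_pos: [0.355, -0.2951, 0.2184]
tcp_rot: [[-0.99, 0.143, 0.0], [0.143, 0.99, 0.001], [-0.0, 0.001, -1.0]]
ft_force: [-0.8, -0.3, -0.3]
gripper_width: 0.349
grasp_force: 0.0
```

```bash
python3 go.py
python3 - <<'E'
from m import *
d=ctrl.get_image("scene"); save("pics/f1.png",d["img"][100:280,140:400],3)
d=ctrl.get_image("top"); save("pics/f2.png",d["img"][100:220,130:420],2.7)
E
```

```text
t 34.8 tcp [ 355.  -295.1  218.4] phi 81.8 F [-0.8 -0.3 -0.3] w 0.349 g 0.0 q6 -131
```

View pics/f1.png

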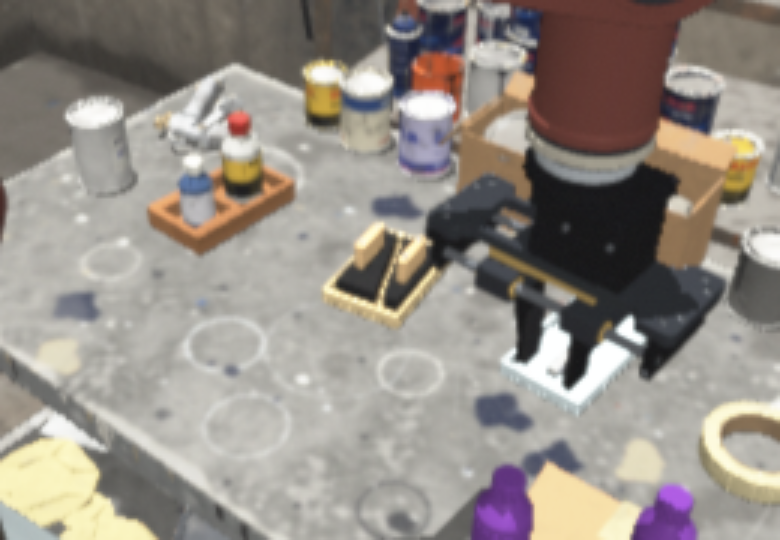

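View pics/f2.png

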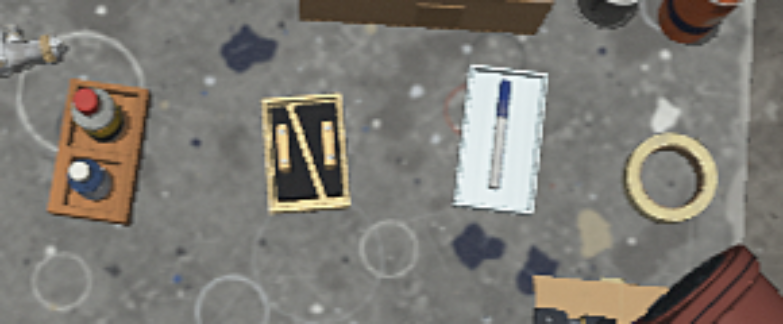

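The final pictures show all five parts in place. The bottles stand in the block at (95,140) in the top crop, the wedges form a rectangle in the plywood tray at (307,155), and the marker lies in the metal tray at (500,135).

```bash
python3 -c "
from rig import ctrl; print(ctrl.finish_job())"
```

```text
the job is handed in; nothing more can be done
None
```

I handed the job in at about 35 s of the 128 s allowed: in the final pictures all five parts are in their places and the tape roll and tin look undisturbed, but the hand-in call did not report a verdict.

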